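# Clamp the cutting straightedge under the rocker hold-down

## Robot

A 6-joint arm with a two-finger parallel gripper is mounted at the origin on the work surface. World frame = base frame: x ahead of the robot, y to its left, z up, the work surface at z = 0. Lengths are in m, angles in degrees, forces in N, time in s.
With the tool pointing down it reaches from about 0.3 to 0.75 m from the base axis. Payload 8.5 kg.
Tool frame: the origin (TCP) lies at the very end of the fingers, on their centre line; the grasp point (between the pads) lies 19 mm behind it; z points along the fingers, y is the line along which they close (so a half turn about z gives the same grasp; the last joint's range is limited). The gripper opens to 85 mm and grips with 20 to 120 N. Pads are 22 mm wide; open, the fingers measure 114 mm over their backs; the gripper's body (76 mm by 85 mm) begins 54 mm behind the grasp point. The pads swing forward as they close: fully open they stand 13 mm farther back than shut.
Start: joints at [54.528, 21.807, 74.336, -0, 83.858, -12.336], TCP at [0.216, 0.506, 0.231] pointing down, gripper open.
Joint ranges: [-178.18, 178.18], [-50.72, 133.34], [12.68, 142.11], [-81.47, 261.47], [9.98, 163.14], [-165.26, 165.26]. Speed limits (degrees/s): [136.94, 136.94, 180, 180, 180, 180].

## Interface

Orientations are given as a 3x3 rotation matrix whose columns are the frame's x, y, z axes.
In Python, from rig import env gives the robot as it stands.
- The arm moves only by the tool move_arm, never from a script. Its argument "plan" is a list of rows, each a list of 7 numbers: the turn, a rotation vector about the tool's x, y, z in degrees, then the shift along the tool's x, y, z in cm, then the gripper command: -1 is shut, 1 is fully open, values between are in proportion. In form: [[ax, ay, az, tx, ty, tz, jaw], ...]. A call has 1 to 5 rows; each row is the pose to reach, as a shift and turn from the pose commanded when the call began, along the tool's axes at that moment; what a row does not reach only later rows make up. A row lasts 1/10 s, in which the tool goes at most 50 mm and 8.59 degrees, less where a joint would pass 70% of its speed; a pose out of reach is approached as far as the arm can. A call with a gripper value outside its range is refused whole. The fingers move at their own pace and stop on an object; "squeeze" is the grip in N (left out, the last holds). Time passes only in rows, so rows that repeat a pose let the fingers close. It gives the time, the measured TCP pose, the force, the opening and the grip force at its end, in the units of the state.
- env.observe(): the state, without advancing time (a new reading comes with each control period).
- env.get_image(name): name is "side" or "top" or "wrist"; returns a dict with "color" (384x512x3 uint8, red, green, blue), "fov_y" (degrees; the focal length in pixels is half the picture's height over the tangent of half this angle, whatever the lens; pixels are square), "cx", "cy" (the principal point, pixels), "distortion" ([k1, k2, p1, p2, k3] as OpenCV has them; the pictures are not rectified), "R" (3x3) and "t" (3): a world point X has camera coordinates R X + t. Camera axes: x right, y down, z forward; pixel columns grow to the right and rows downward; lengths in m; the calibration is good to about 2 mm. A picture is of the moment at which its call begins. There is no depth.
- env.close_job(): hands the job in; it is judged then, once.
Trained networks look in a picture, given as the dict that the camera call returned (one of the last four; its "shot" number tells which), for a name from the list of things; names that differ only in an ending like _2 or _b are one class to them, and where a whole thing is asked for, a point or a joint stands for the part that bears it (a point fixed in the world has none). Each returns a list of dicts, best first, with "conf" (0 to 1); they miss things now and then, are a little off and sometimes report something else, mostly with a low value. They report only what shows in the picture. A call takes as long as a camera call. They do not tell look-alikes from the thing itself.
- env.outline_of(target, picture): "mask" (384x512 bool, what is visible of it) and "bbox" ([centre column, centre row, width, height] in pixels, round what is visible of it).
- env.tip_of(target, picture): "pixel" ([column, row] in pixels: a listed point, or the origin of a listed thing).
The state is a dict: "time_s": time; "q": joint angles; "qvel": joint speeds; "joint_efforts": joint torques, N m; "position": TCP position; "tool_rot": TCP orientation; "ft_force": force on the tool from outside, world axes, zero at the start; "wrist_torque": the same for the moment, N m; "grip_width": finger opening in m; "gripper_force": force on a finger pad.
Only numpy, scipy, OpenCV 4.12 (cv2) and the standard library are available. Lean on these libraries where they do the work, as an engineer would, in place of code of your own. Each camera call takes 0.05 s, during which the arm holds its last target. There are 200 camera calls.

## Task

Set up the cutting straightedge on the mat: press the thumb plate of the hold-down clamp so that its rubber foot tips up well clear, bring the straightedge's bare end in under the foot, lying flat and fully home against the stop, and then press the foot end down until the rubber bites and keeps holding the straightedge after you let go. Press firmly but never force the clamp's rocker (20 N is as much as it should ever feel), do not ram the stop, and leave the pattern weights and the pin tin where they are.

Things in the scene. Friction and masses are not known exactly. Their poses are not given: they have to be found in the camera images.
- clamp: hold-down clamp, fixed on the mat: grey cast base 75 x 62 mm, 22 mm high, with two ears that carry a rocker arm like a seesaw. Origin: under the pivot, on the mat's top; x axis points level from the foot side to the thumb-plate side, z up; the pivot pin runs along y, 48 mm up
- stop (a point): the stop: foot of the base's upright front face, middle, at mat level (clamp x = -30 mm; face 22 mm high). In front of it two guide lugs, 23 mm long and 18 mm high, stand 51 mm apart, so the 45 mm bar enters between them with 3 mm to spare each side
- rocker: steel rocker arm, 168 x 20 x 14 mm; origin on the pivot, x axis along the arm towards the thumb plate, z up when level. Positive turn about the clamp's +y lifts the foot; range -0.2 to 0.4 rad; starts at -0.08 to -0.065 (foot low). Friction washers in the pivot: it stays wherever it is left, and takes about 7 N at either end to move
- foot_top (a point): middle of the flat top (38 x 36 mm) of the foot's steel block, 70 mm from the pivot on the -x side, 9 mm above the arm's centre line. Under it hangs a screwed spindle with a 22 mm stiff rubber pad (about 8 N/mm). The spindle is set differently each time and not measured: the pad's underside is 34.5 to 40.5 mm below the arm's centre line; where it bites must be felt
- thumb_plate (a point): ribbed thumb plate, 38 x 36 mm, 5 mm thick, on the other end of the rocker; this point is the middle of its top face, 75 mm from the pivot on the +x side, 12 mm above the arm's centre line
- pivot (a point): pivot pin's middle. How the clamp holds: pressing the foot end with F newtons puts about F - 7 N on the pad; when let go, pivot friction keeps the pad pressed with what it was given, at most about 7 N. The pad's foot starts too low for the straightedge to pass under
- straightedge: loose aluminium cutting straightedge on the mat: flat bar 300 x 45 x 10 mm, 0.35 to 0.7 kg (3 to 8 N to slide); a finger-guard rib 14 mm wide (top 29.5 mm above the mat) runs along its middle from x = -145 to +55 mm: grip it there, from above. Origin: centre of the underside; x axis along its length towards the bare end, which faces the clamp
- bar_end (a point): middle of the lower edge of the straightedge's bare end (x = +150 mm on the straightedge); it starts 55 to 85 mm short of the stop and up to 50 mm to one side
- weight_a: steel pattern weight, disc 60 mm across, 27 mm high, origin at the centre of its underside; leave alone
- weight_b: second pattern weight, the same; leave alone
- pin_tin: round metal pin tin, 72 mm across, 31 mm high; leave alone
Mind the look-alikes: they are no part of the job. Several things have the shape of the clamp; the one meant has the colours described above.

How it is judged (in metres and radians):
On the way, in this order (a step that is already met when the one before it is completed fails the run):
1. the thumb plate is being pressed and the foot has tipped up clear of the straightedge's thickness (z of foot_top in the frame of clamp above 0.064 m and contact force between the fingers and rocker above 1 N and horizontal distance between the grasp point and thumb_plate below 0.045 m), for 0.1 s.
2. the straightedge's end is home against the stop, between the lugs, with the foot still up (x of bar_end in the frame of clamp above -0.0325 m and z of bar_end in the frame of clamp below 0.003 m and z of foot_top in the frame of clamp above 0.061 m), for 0.2 s.
At the end, for the whole second after the job is handed in: The straightedge lies flat and at rest with its bare end within 2.5 mm of the stop, between the guide lugs, and the released rocker's rubber foot holds it down with more than 3 N (x of bar_end in the frame of clamp above -0.0325 m and y of bar_end in the frame of clamp between -0.0045 and 0.0045 m and z of bar_end in the frame of clamp below 0.003 m and angle between the x axis of straightedge and the x axis of clamp, either way round below 0.12 rad and angle between straightedge's own z axis and vertical below 0.03 rad and contact force between rocker and straightedge above 3 N and linear speed of straightedge below 0.01 m/s); the robot touches nothing.
It fails at once if the rocker was forced: pressed with more than 25 N (contact force between the fingers and rocker above 25 N).
It fails at once if the straightedge was rammed against the clamp (over 40 N) (contact force between straightedge and clamp above 40 N).
It fails at once if a pattern weight was shifted more than 15 mm (distance of any of weight_a, weight_b from where it was at the start of the episode above 0.015 m).
It fails at once if the pin tin was shifted more than 15 mm (distance of pin_tin from where it was at the start of the episode above 0.015 m).
It also fails if it takes over 72 s, if anything falls off the work surface, if the arm or the gripper's body presses on something with over 40 N, if the wrist force passes 120 N, or if a joint passes its speed limit or range.

## Working session

There is one attempt and no reset: what is moved stays moved. The work goes in short steps, Python scripts to look and compute and a tool call to move; the robot and the scene stay as the last step left them, time stands still between calls to the robot, and variables do not carry over. Pictures are saved under pics/ and viewed, at most 10 in all, crops included, and the job is handed in when it is done.

Besides the shell and the picture viewer there is one more tool, called after "Call:" in YAML: its name, and indented under it one key for each argument. move_arm: Moves the arm, as the interface text tells. Its arguments: {"type":"object","properties":{"plan":{"type":"array"},"squeeze":{"type":"number"}},"required":["plan"]}

```bash
mkdir -p pics; ls; cat > h.py <<'E'
import numpy as np, cv2
from rig import env
def K(p):
    h,w=p["color"].shape[:2]; f=h/2/np.tan(np.radians(p["fov_y"])/2)
    return np.array([[f,0,p["cx"]],[0,f,p["cy"]],[0,0,1]])
def ray(p,px):
    u=cv2.undistortPoints(np.array([[px]],float),K(p),np.array(p["distortion"],float))[0,0]
    R=np.array(p["R"]);t=np.array(p["t"])
    return -R.T@t, R.T@np.array([u[0],u[1],1])
def atz(p,px,z):
    o,d=ray(p,px); return o+d*(z-o[2])/d[2]
def proj(p,X):
    r,_=cv2.Rodrigues(np.array(p["R"],float))
    return cv2.projectPoints(np.array(X,float).reshape(-1,1,3),r,np.array(p["t"],float),K(p),np.array(p["distortion"],float))[0].reshape(-1,2)
def save(p,n,im=None): cv2.imwrite("pics/"+n,cv2.cvtColor(p["color"] if im is None else im,cv2.COLOR_RGB2BGR))
E
cat > a.py <<'E'
from h import *
np.set_printoptions(precision=4,suppress=True)
for n in ["top","side"]:
    p=env.get_image(n); save(p,n+"0.png")
    for k in ["clamp","stop","foot_top","thumb_plate","pivot","bar_end","straightedge","weight_a","pin_tin"]:
        print(n,k,[(np.round(r["pixel"],1).tolist(),round(r["conf"],2)) for r in env.tip_of(k,p)[:4]])
    print(np.array(p["R"]),p["t"],p["fov_y"])
a=cv2.hconcat([cv2.imread("pics/top0.png")]); 
print(env.observe())
E
python3 a.py
```

```text
pics
top clamp [([238.4, 189.4], 0.91), ([121.2, 268.7], 0.88)]
top stop [([251.5, 191.5], 0.87), ([128.0, 276.0], 0.85)]
top foot_top [([265.9, 188.2], 0.94), ([135.9, 279.7], 0.55)]
top thumb_plate [([215.5, 181.1], 0.74), ([89.3, 258.2], 0.62)]
top pivot [([111.4, 272.5], 0.87), ([321.7, 211.9], 0.7), ([240.4, 185.5], 0.55)]
top bar_end [([274.3, 196.9], 0.9)]
top straightedge [([322.1, 209.2], 0.78)]
top weight_a [([277.4, 143.3], 0.86), ([321.8, 147.2], 0.68)]
top pin_tin [([398.1, 199.4], 0.94)]
[[ 0.019  -0.9998 -0.0085]
 [-0.9905 -0.0177 -0.1362]
 [ 0.1361  0.011  -0.9906]] [0.1796 0.5599 1.3561] 44.54311046945595
side clamp [([248.3, 196.1], 0.84), ([140.2, 150.5], 0.84), ([322.2, 330.8], 0.25)]
side stop [([136.0, 154.0], 0.93), ([251.6, 200.5], 0.69)]
side foot_top [([251.4, 200.2], 0.95), ([133.8, 153.7], 0.69)]
side thumb_plate [([238.7, 164.5], 0.78), ([143.6, 123.5], 0.53)]
side pivot [([243.3, 181.7], 0.86), ([140.2, 137.8], 0.86), ([236.6, 165.9], 0.52)]
side bar_end []
side straightedge [([265.6, 262.0], 0.67), ([322.2, 237.9], 0.46)]
side weight_a [([300.7, 201.6], 0.59), ([320.1, 238.2], 0.58)]
side pin_tin [([322.8, 329.6], 0.77)]
[[ 0.903  -0.4296  0.0047]
 [-0.3174 -0.6745 -0.6666]
 [ 0.2895  0.6004 -0.7454]] [-0.4149  0.3629  0.8626] 54.605510136953406
{'time_s': 1.0, 'q': array([ 54.5304,  21.8083,  74.3345,  -0.    ,  83.8576, -12.3354]), 'qvel': array([ 0.0117, -0.0215,  0.0361,  0.0997,  0.0049,  0.1091]), 'joint_efforts': array([  0.0022, -44.8336, -23.1461,  -0.0001,   0.0006,   0.    ]), 'position': array([0.2161, 0.5058, 0.2313]), 'tool_rot': array([[-0.9196,  0.3929, -0.    ],
       [ 0.3929,  0.9196, -0.    ],
       [ 0.    , -0.    , -1.    ]]), 'ft_force': array([ 0.3175, -0.3657,  0.0221]), 'wrist_torque': array([-0.0089,  0.0155,  0.0274]), 'gripper_force': 0.0, 'grip_width': 0.08539961738991347}
```

```bash
python3 - <<'E'
import cv2
a=cv2.imread("pics/top0.png")[80:330,60:460];b=cv2.imread("pics/side0.png")[80:380,60:460]
cv2.imwrite("pics/c0.png",cv2.resize(a,None,fx=2,fy=2,interpolation=2));cv2.imwrite("pics/c1.png",cv2.resize(b,None,fx=2,fy=2,interpolation=2))
E
```

```text
(no output)
```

View pics/c0.png

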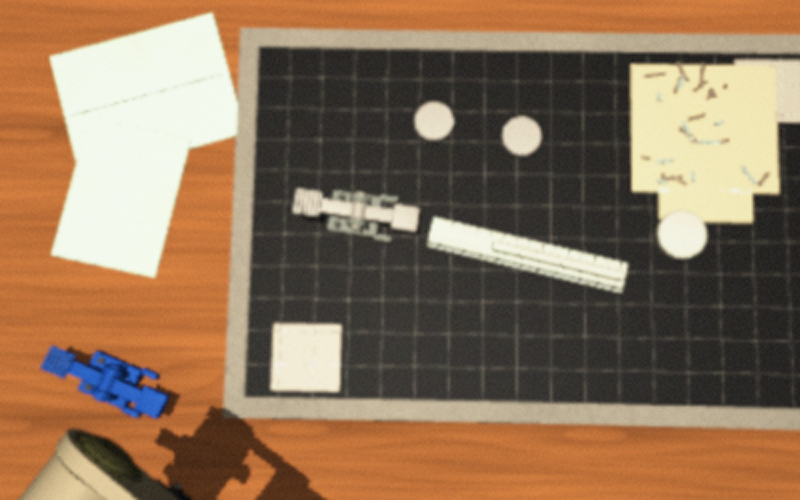

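View pics/c1.png

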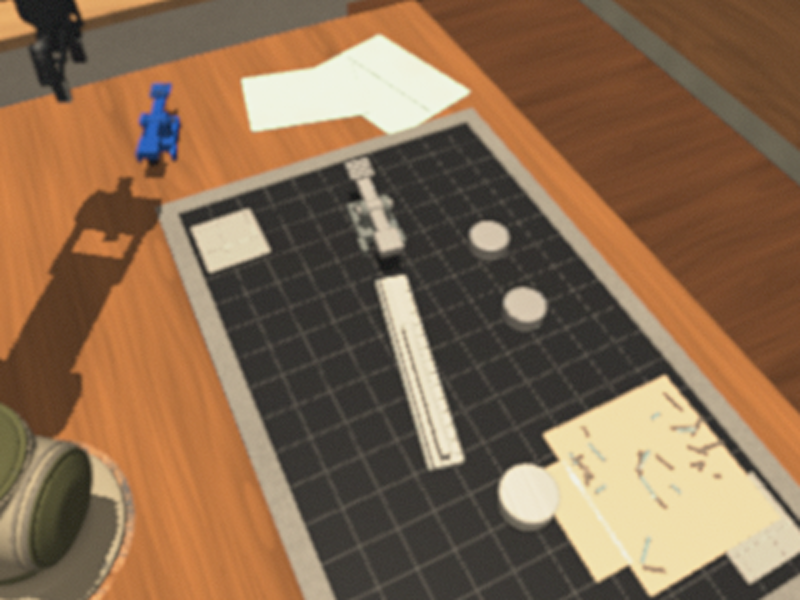

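The grey clamp is at top px (238,188), with its thumb plate on the left (215,181) and its foot on the right (264,188). The bar runs from (275,196) to (370,218). The blue clamp is the look-alike.

```bash
cat > b.py <<'E'
from h import *
np.set_printoptions(precision=4,suppress=True)
T=env.get_image("top");S=env.get_image("side")
def tri(a,b):
    o1,d1=ray(T,a);o2,d2=ray(S,b)
    A=np.stack([d1,-d2],1);s=np.linalg.lstsq(A,o2-o1,rcond=None)[0]
    p,q=o1+s[0]*d1,o2+s[1]*d2
    return (p+q)/2,np.linalg.norm(p-q)
near=lambda k,p,g:min(([r["pixel"] for r in env.tip_of(k,p)] or [[999,999]]),key=lambda x:np.hypot(x[0]-g[0],x[1]-g[1]))
gt={"stop":(251,191),"foot_top":(264,188),"thumb_plate":(214,181),"pivot":(240,186),"clamp":(238,189),"straightedge":(322,210),"weight_a":(277,143),"weight_b":(321,147),"pin_tin":(400,199)}
gs={"stop":(251,200),"foot_top":(253,197),"thumb_plate":(239,165),"pivot":(246,183),"clamp":(248,196),"straightedge":(268,262),"weight_a":(304,204),"weight_b":(322,238),"pin_tin":(322,330)}
for k in gt:
    a,b=near(k,T,gt[k]),near(k,S,gs[k]); print(k,np.round(a,1),np.round(b,1),*tri(a,b), "z.003:",atz(T,a,.003)[:2],atz(S,b,.003)[:2])
for p,c in ((T,(322,210)),(S,(268,262))):
    m=env.outline_of("straightedge",p)
    for r in m[:2]: 
        print(r["bbox"],r["conf"])
        q=cv2.minAreaRect(np.argwhere(r["mask"])[:,::-1].astype(np.float32)); bx=cv2.boxPoints(q)
        print([atz(p,x,.013)[:2] for x in bx])
E
python3 b.py
```

```text
stop [250.2 189.6] [249.5 199.4] [0.5691 0.2326 0.0101] 0.00435842945755463 z.003: [0.568  0.2336] [0.5739 0.2377]
foot_top [262.7 189.6] [255.9 203.9] [0.5692 0.1936 0.0295] 0.008988856683215994 z.003: [0.5687 0.1954] [0.5839 0.2125]
thumb_plate [215.7 181.6] [236.5 163.7] [0.5764 0.3321 0.0759] 0.006075292573781841 z.003: [0.5908 0.3398] [0.6033 0.4031]
pivot [239.7 183.8] [247.  180.9] [0.5764 0.2622 0.0627] 0.0005789998881219328 z.003: [0.5853 0.2661] [0.6011 0.3138]
clamp [239.2 191. ] [244.7 196.3] [ 0.5677  0.2671 -0.0102] 0.005859638560674461 z.003: [0.5631 0.2671] [0.5657 0.2559]
straightedge [320.6 209.7] [266.2 261.9] [ 0.5148  0.0167 -0.0012] 0.008738761737927545 z.003: [0.5102 0.0186] [0.5178 0.0134]
weight_a [279.6 143.2] [301.5 199.4] [0.7065 0.1468 0.0329] 0.001525519964694906 z.003: [0.7146 0.1459] [0.7221 0.1679]
weight_b [320.1 149.4] [319.2 237.2] [0.696  0.0212 0.0021] 0.0026452989845190825 z.003: [0.697  0.0207] [0.6942 0.021 ]
pin_tin [397.6 195.6] [323.5 329.9] [ 0.558  -0.2149 -0.0018] 0.00033711508827864386 z.003: [ 0.5575 -0.2136] [ 0.5561 -0.2161]
[324.3, 211.0, 100.2, 38.4] 0.72
[array([0.5253, 0.1629]), array([0.5765, 0.1511]), array([ 0.508 , -0.1413]), array([ 0.4577, -0.1282])]
[271.0, 266.6, 47.3, 95.7] 0.84
[array([0.5171, 0.16  ]), array([0.5783, 0.1561]), array([ 0.5095, -0.1454]), array([ 0.4597, -0.1388])]
```

Call:
move_arm:
  plan:
    - [0, 0, 8.5, -5, -1, -1, -1]
    - [0, 0, 17, -10, -2, -2, -1]
    - [0, 0, 25.5, -15, -3, -3, -1]
    - [0, 0, 34, -20, -4, -4, -1]
    - [0, 0, 42, -25, -5, -5, -1]
  squeeze: 30

```text
time_s: 2.6
position: [0.4198, 0.3656, 0.28]
tool_rot: [[-0.415, 0.91, 0.0], [0.91, 0.415, 0.0], [0.0, 0.0, -1.0]]
ft_force: [-0.2, 0.8, -0.0]
grip_width: 0.0123
gripper_force: 0.0
```

```bash
cat > go.py <<'E'
import sys; from h import *
# target x y z yaw_of_tool_y(deg) -> shift in tool axes (cm), turn
s=env.observe();R=np.array(s["tool_rot"]);p=np.array(s["position"])
x,y,z,yaw=map(float,sys.argv[1:5])
now=np.degrees(np.arctan2(R[1,1],R[0,1]))
print("pos",p.round(4),"yaw",now.round(2),"az",round(now-yaw,2),"shift",((np.array([x,y,z])-p)@R*100).round(2),"F",s["ft_force"].round(2),"t",s["time_s"])
E
python3 go.py .5 .25 .28 -13
```

```text
pos [0.4198 0.3656 0.28  ] yaw 24.52 az 37.52 shift [-13.85   2.5   -0.  ] F [-0.18  0.77 -0.02] t 2.6
```

Call:
move_arm:
  plan:
    - [0, 0, 8, -4, 0.7, 0, -1]
    - [0, 0, 16, -8, 1.4, 0, -1]
    - [0, 0, 24, -12, 2.1, 0, -1]
    - [0, 0, 32, -14, 2.5, 0, -1]
    - [0, 0, 37.5, -14, 2.5, 0, -1]

```text
time_s: 3.1
position: [0.5015, 0.2481, 0.2791]
tool_rot: [[0.227, 0.974, -0.0], [0.974, -0.227, -0.001], [-0.001, -0.0, -1.0]]
ft_force: [-0.5, -0.4, -0.3]
grip_width: 0.0002
gripper_force: 0.0
```

```bash
cat > c.py <<'E'
import sys; from h import *
np.set_printoptions(precision=4,suppress=True)
p=env.get_image("wrist"); save(p,sys.argv[1])
for k in ["clamp","stop","foot_top","thumb_plate","pivot","bar_end","straightedge"]:
    z={"foot_top":.055,"thumb_plate":.068,"pivot":.051}.get(k,.003)
    print(k,[(np.round(r["pixel"],1),round(r["conf"],2),atz(p,r["pixel"],z)[:2]) for r in env.tip_of(k,p)[:2]])
print(np.array(p["R"]),p["t"])
E
python3 c.py w1.png; python3 go.py .5 .25 .28 -13
```

```text
clamp [(array([302.9, 134.6]), 0.86, array([0.573 , 0.2626]))]
stop [(array([303.5, 156.1]), 0.96, array([0.5684, 0.2331]))]
foot_top [(array([312.9, 194.5]), 0.69, array([0.5649, 0.1929]))]
thumb_plate [(array([310.4,  71. ]), 0.84, array([0.5849, 0.3378])), (array([305.2, 208.3]), 0.54, array([0.5508, 0.1818]))]
pivot [(array([306.4, 135.6]), 0.59, array([0.5705, 0.2673]))]
bar_end [(array([302.2, 204.8]), 0.87, array([0.5536, 0.1624]))]
straightedge [(array([297.4, 293.4]), 0.61, array([0.5187, 0.0139]))]
[[ 0.9739 -0.227  -0.0002]
 [-0.2168 -0.9303  0.296 ]
 [-0.0673 -0.2882 -0.9552]] [-0.4307  0.2871  0.5296]
pos [0.4997 0.2509 0.2795] yaw -12.52 az 0.48 shift [-0.08  0.05 -0.05] F [ 0.17 -0.72 -0.63] t 3.5
```

View pics/w1.png

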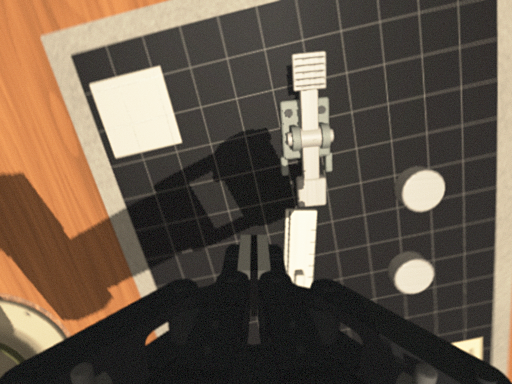

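The clamp in the wrist view has its thumb plate at (309,71), pivot at (310,137) and foot at (312,192). The bar end is just below the foot at (302,207). The points agree: the clamp origin is ≈(.573,.263) with yaw ≈82°.

```bash
python3 go.py .583 .338 .09 -8
```

```text
pos [0.4997 0.2509 0.2795] yaw -12.52 az -4.52 shift [10.31  6.25 18.95] F [ 0.17 -0.72 -0.63] t 3.5
```

Call:
move_arm:
  plan:
    - [0, 0, -2, 4, 2.5, 4, -1]
    - [0, 0, -4.5, 8, 5, 8, -1]
    - [0, 0, -4.5, 10.3, 6.2, 12, -1]
    - [0, 0, -4.5, 10.3, 6.2, 16, -1]
    - [0, 0, -4.5, 10.3, 6.2, 18, -1]

```text
time_s: 4.0
position: [0.582, 0.3383, 0.0947]
tool_rot: [[0.139, 0.99, -0.005], [0.99, -0.139, -0.002], [-0.002, -0.004, -1.0]]
ft_force: [-0.2, -0.5, -0.5]
grip_width: -0.0003
gripper_force: 0.0
```

```bash
python3 c.py w2.png; python3 go.py .583 .338 .075 -8
```

```text
clamp [(array([259.7, 310.3]), 0.5, array([0.5706, 0.2285]))]
stop []
foot_top []
thumb_plate [(array([254.6, 229.5]), 0.7, array([0.5812, 0.3388]))]
pivot [(array([256.1, 309.7]), 0.62, array([0.5724, 0.2674]))]
bar_end []
straightedge []
[[ 0.9903 -0.1389 -0.0046]
 [-0.1312 -0.9456  0.2977]
 [-0.0457 -0.2942 -0.9547]] [-0.5276  0.3984  0.3742]
pos [0.5836 0.3376 0.1018] yaw -8.13 az -0.13 shift [ 0.03 -0.08  2.68] F [0.65 0.44 0.17] t 4.4
```

View pics/w2.png

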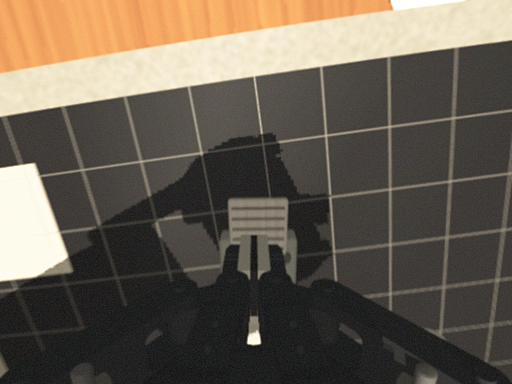

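The closed fingers, with tips at about (256,238), sit over the ribbed thumb plate, centred at about (258,222). I'll descend and press.

Call:
move_arm:
  plan:
    - [0, 0, 0, 0, 0, 1.5, -1]
    - [0, 0, 0, 0, 0, 2.7, -1]
    - [0, 0, 0, 0, 0, 3.0, -1]
    - [0, 0, 0, 0, 0, 3.3, -1]
    - [0, 0, 0, 0, 0, 3.5, -1]

```text
time_s: 4.9
position: [0.5827, 0.3378, 0.0656]
tool_rot: [[0.141, 0.99, 0.0], [0.99, -0.141, 0.001], [0.001, -0.0, -1.0]]
ft_force: [-5.0, 0.9, 7.1]
grip_width: 0.0001
gripper_force: 3.5
```

Call:
move_arm:
  plan:
    - [0, 0, 0, 0, 0, 0.2, -1]
    - [0, 0, 0, 0, 0, 0.4, -1]
    - [0, 0, 0, 0, 0, 0.6, -1]
    - [0, 0, 0, 0, 0, 0.8, -1]
    - [0, 0, 0, 0, 0, 1.0, -1]

```text
time_s: 5.4
position: [0.583, 0.3389, 0.0565]
tool_rot: [[0.141, 0.99, 0.002], [0.99, -0.141, 0.003], [0.003, 0.001, -1.0]]
ft_force: [-4.3, 5.2, 8.9]
grip_width: 0.0002
gripper_force: 4.5
```

Call:
move_arm:
  plan:
    - [0, 0, 0, 0, 0, 0.2, -1]
    - [0, 0, 0, 0, 0, 0.4, -1]
    - [0, 0, 0, 0, 0, 0.6, -1]
    - [0, 0, 0, 0, 0, 0.8, -1]
    - [0, 0, 0, 0, 0, 1.0, -1]

```text
time_s: 5.9
position: [0.583, 0.339, 0.0464]
tool_rot: [[0.141, 0.99, 0.002], [0.99, -0.141, 0.003], [0.003, 0.001, -1.0]]
ft_force: [-4.5, 4.5, 8.9]
grip_width: 0.0004
gripper_force: 4.4
```

Call:
move_arm:
  plan:
    - [0, 0, 0, 0, 0, 0.2, -1]
    - [0, 0, 0, 0, 0, 0.4, -1]
    - [0, 0, 0, 0, 0, 0.5, -1]
    - [0, 0, 0, 0, 0, 0.5, -1]
    - [0, 0, 0, 0, 0, 0.5, -1]

```text
time_s: 6.4
position: [0.583, 0.3385, 0.0411]
tool_rot: [[0.141, 0.99, 0.001], [0.99, -0.141, 0.002], [0.002, 0.001, -1.0]]
ft_force: [-4.0, 3.3, 6.3]
grip_width: -0.0001
gripper_force: 3.5
```

Call:
move_arm:
  plan:
    - [0, 0, 0, 0, 0, -1, -1]
    - [0, 0, 0, 0, 0, -4, -1]
    - [0, 0, 0, 0, 0, -8, -1]
    - [0, 0, 0, 0, 0, -12, -1]
    - [0, 0, 0, 0, 0, -15, -1]

```text
time_s: 6.9
position: [0.5834, 0.3374, 0.1933]
tool_rot: [[0.142, 0.99, 0.004], [0.99, -0.142, 0.001], [0.001, 0.003, -1.0]]
ft_force: [0.2, 0.6, 0.9]
grip_width: -0.0001
gripper_force: 0.0
```

```bash
python3 go.py .51 .08 .19 -13
```

```text
pos [0.5834 0.3374 0.1933] yaw -8.14 az 4.86 shift [-26.52  -3.62   0.28] F [0.2  0.57 0.85] t 6.9
```

Call:
move_arm:
  plan:
    - [0, 0, 2, -5, -0.7, 0, 0]
    - [0, 0, 4, -10, -1.4, 0, 0]
    - [0, 0, 5, -15, -2.1, 0, 0]
    - [0, 0, 5, -20, -2.8, 0, 0]
    - [0, 0, 5, -25, -3.5, 0, 0]

```text
time_s: 7.4
position: [0.5129, 0.0954, 0.1904]
tool_rot: [[0.227, 0.974, 0.002], [0.974, -0.227, -0.0], [-0.0, 0.002, -1.0]]
ft_force: [1.5, -0.8, -1.0]
grip_width: 0.0428
gripper_force: 0.0
```

Call:
move_arm:
  plan:
    - [0, 0, 0, -4, 0, 0, 0]
    - [0, 0, 0, -7.5, 0, 0, 0]
    - [0, 0, 0, -7.5, 0, 0, 0]
    - [0, 0, 0, -7.5, 0, 0, 0]

```text
time_s: 7.8
position: [0.4967, 0.0236, 0.1903]
tool_rot: [[0.229, 0.973, 0.001], [0.973, -0.229, -0.0], [0.0, 0.001, -1.0]]
ft_force: [0.7, 0.8, 0.6]
grip_width: 0.0428
gripper_force: 0.0
```

```bash
python3 c.py w3.png; python3 go.py .51 .01 .19 -13
```

```text
clamp []
stop []
foot_top []
thumb_plate [(array([272.5, 174.1]), 0.31, array([0.5149, 0.0315]))]
pivot [(array([279.1,  25.5]), 0.63, array([0.5475, 0.1512]))]
bar_end [(array([276.5,  27.7]), 0.58, array([0.5506, 0.1591]))]
straightedge [(array([274.8, 176.3]), 0.78, array([0.5175, 0.0122]))]
[[ 0.9735 -0.2286  0.0011]
 [-0.2187 -0.93    0.2954]
 [-0.0665 -0.2878 -0.9554]] [-0.477   0.1046  0.3793]
pos [0.4966 0.0247 0.1894] yaw -13.08 az -0.08 shift [-1.13  1.63 -0.06] F [-0.07  0.28 -0.17] t 8.2
```

View pics/w3.png

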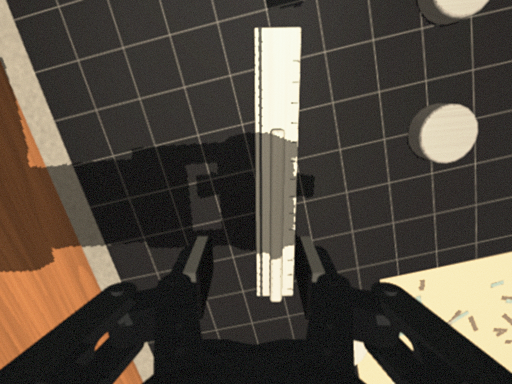

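The bar runs nearly vertically in the wrist view. Its far end corners are at (255,28) and (301,28), and the near end is at (257,296) and (294,296). The rib runs from (277,130) to (276,299), and the fingers are left and right of it.

```bash
python3 - <<'E'
from h import *
p=env.get_image("wrist")
c=[atz(p,x,.013)[:2] for x in ((255,28),(301,28),(257,296),(294,296))]
r=[atz(p,x,.032)[:2] for x in ((277,130),(276,299))]
print(np.round(c,4),np.round(r,4))
e=(c[0]+c[1])/2; n=(c[2]+c[3])/2
print("end",e,"mid",(e+n)/2,"len",np.linalg.norm(e-n),"wid",np.linalg.norm(c[0]-c[1]),np.linalg.norm(c[2]-c[3]),"yaw",np.degrees(np.arctan2(*(e-n)[::-1])))
d=r[0]-r[1];print("riblen",np.linalg.norm(d),"yaw",np.degrees(np.arctan2(*d[::-1])), "origin from rib", r[1]+d*145/200)
E
python3 go.py .5125 .007 .10 -13
```

```text
[[ 0.5286  0.1627]
 [ 0.5713  0.1529]
 [ 0.4642 -0.1281]
 [ 0.5089 -0.1385]] [[ 0.5284  0.0663]
 [ 0.4878 -0.1236]]
end [0.54995785 0.15776019] mid [0.51823819 0.01222347] len 0.29790650741413355 wid 0.043774198670658744 0.04588407918861577 yaw 77.7046882047697
riblen 0.19418918990749875 yaw 77.93473570634346 origin from rib [0.51721456 0.0140437 ]
pos [0.4966 0.0246 0.1894] yaw -13.09 az -0.09 shift [-1.36  1.95  8.94] F [-0.43 -1.05  0.19] t 8.25
```

Call:
move_arm:
  plan:
    - [0, 0, -0.6, -0.6, 2.3, 4, 0]
    - [0, 0, -0.6, -0.6, 2.3, 8, 0]
    - [0, 0, -0.6, -0.6, 2.3, 12, 0]
    - [0, 0, -0.6, -0.6, 2.3, 15, 0]
    - [0, 0, -0.6, -0.6, 2.3, 16, 0]

```text
time_s: 8.75
position: [0.5163, 0.0135, 0.0269]
tool_rot: [[0.217, 0.976, -0.005], [0.976, -0.217, 0.001], [-0.0, -0.005, -1.0]]
ft_force: [0.3, -1.1, 0.6]
grip_width: 0.0428
gripper_force: 0.0
```

Call:
move_arm:
  plan:
    - [0, 0, 0, 0, 0, 0.5, 0]
    - [0, 0, 0, 0, 0, 0.9, -0.2]
    - [0, 0, 0, 0, 0, 0.9, -0.4]
    - [0, 0, 0, 0, 0, 0.9, -0.55]

```text
time_s: 9.15
position: [0.5182, 0.0131, 0.0214]
tool_rot: [[0.217, 0.976, 0.002], [0.976, -0.217, -0.0], [0.0, 0.002, -1.0]]
ft_force: [0.4, -0.4, -0.3]
grip_width: 0.0191
gripper_force: 0.0
```

Call:
move_arm:
  plan:
    - [0, 0, 0, 0, 0, 0.2, -0.6]
    - [0, 0, 0, 0, 0, 0.2, -0.8]
    - [0, 0, 0, 0, 0, 0.2, -1]
    - [0, 0, 0, 0, 0, 0.2, -1]
    - [0, 0, 0, 0, 0, 0.2, -1]
  squeeze: 40

```text
time_s: 9.65
position: [0.5186, 0.0129, 0.0192]
tool_rot: [[0.217, 0.976, 0.003], [0.976, -0.217, -0.001], [0.0, 0.003, -1.0]]
ft_force: [2.7, -0.4, 5.6]
grip_width: 0.0127
gripper_force: 39.9
```

```bash
python3 c.py w4.png; python3 go.py .5182 .0131 .02 -8
```

```text
clamp []
stop []
foot_top []
thumb_plate []
pivot []
bar_end []
straightedge [(array([250.1, 238.5]), 0.97, array([0.5152, 0.013 ]))]
[[ 0.9762 -0.2167  0.0026]
 [-0.2078 -0.9325  0.2954]
 [-0.0616 -0.2889 -0.9554]] [-0.5021  0.1443  0.2118]
pos [0.5186 0.0129 0.0192] yaw -12.54 az -4.54 shift [ 0.01 -0.04 -0.08] F [ 2.29 -0.7   5.79] t 10.05
```

View pics/w4.png

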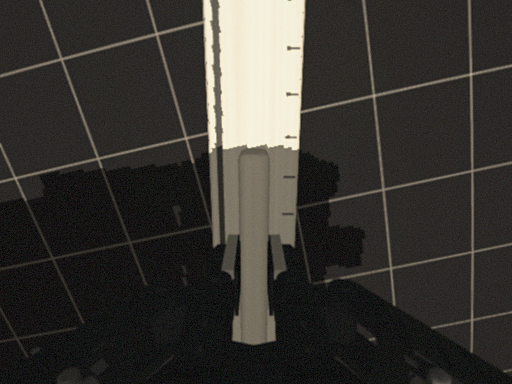

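The fingers grip the rib at about (254,290), and the rib's far end shows at (254,150).

```bash
python3 - <<'E'
from h import *
p=env.get_image("wrist");s=env.observe();R=np.array(s["tool_rot"]);P=np.array(s["position"])
for z in (.03,.0325): 
    r=atz(p,(254,150),z)-P; print("rib end in tool",(r@R).round(4), "a",(r@R)[0]+.095)
u=np.array([np.cos(np.radians(82)),np.sin(np.radians(82))])
t=np.array([.573,.263])-.070*u-.150*u
print(t)
E
python3 go.py .5424 .0451 .0197 -8
```

```text
rib end in tool [ 0.0547 -0.0012 -0.0108] a 0.1496810957405909
rib end in tool [ 0.0551 -0.0012 -0.0133] a 0.1500771406879897
[0.54238192 0.04514102]
pos [0.5186 0.0129 0.0192] yaw -12.54 az -4.54 shift [ 3.66  1.63 -0.04] F [ 1.79 -0.56  6.15] t 10.1
```

Call:
move_arm:
  plan:
    - [0, 0, -1, 0.7, 0.3, -0.05, -1]
    - [0, 0, -2, 1.4, 0.7, -0.05, -1]
    - [0, 0, -3, 2.2, 1.0, -0.05, -1]
    - [0, 0, -4, 2.9, 1.3, -0.05, -1]
    - [0, 0, -4.5, 3.6, 1.6, -0.05, -1]

```text
time_s: 10.6
position: [0.5407, 0.0444, 0.0192]
tool_rot: [[0.139, 0.99, -0.001], [0.99, -0.139, -0.001], [-0.001, -0.001, -1.0]]
ft_force: [-3.9, -5.9, 6.7]
grip_width: 0.0129
gripper_force: 40.0
```

Call:
move_arm:
  plan:
    - [0, 0, 0, 0, 0, 0, -1]
    - [0, 0, 0, 0, 0, 0, -0.4]
    - [0, 0, 0, 0, 0, 0, -0.4]
    - [0, 0, 0, 0, 0, -4, -0.4]
    - [0, 0, 0, 0, 0, -9, -0.4]

```text
time_s: 11.1
position: [0.5397, 0.0448, 0.1082]
tool_rot: [[0.14, 0.99, -0.006], [0.99, -0.14, 0.001], [0.0, -0.006, -1.0]]
ft_force: [1.7, -0.0, 1.0]
grip_width: 0.0251
gripper_force: 0.0
```

Call:
move_arm:
  plan:
    - [0, 0, 0, 3, 0, -5, -0.4]
    - [0, 0, 0, 6, 0, -8, -0.4]
    - [0, 0, 0, 6, 0, -8, -0.4]
    - [0, 0, 0, 6, 0, -8, -0.4]

```text
time_s: 11.5
position: [0.5492, 0.1046, 0.1889]
tool_rot: [[0.139, 0.99, 0.0], [0.99, -0.139, -0.0], [-0.0, 0.0, -1.0]]
ft_force: [0.3, -0.8, -0.4]
grip_width: 0.0261
gripper_force: 0.0
```

```bash
python3 c.py w5x.png;python3 c.py w5.png; python3 go.py .5424 .0451 .02 -8
```

```text
clamp [(array([260.1,   5. ]), 0.74, array([0.5768, 0.2661]))]
stop [(array([256.3,  41.8]), 0.82, array([0.5687, 0.2344]))]
foot_top [(array([259.7,  68.2]), 0.75, array([0.5671, 0.2049]))]
thumb_plate []
pivot []
bar_end [(array([256.7,  87.2]), 0.98, array([0.5633, 0.192 ]))]
straightedge [(array([253.5, 221.8]), 0.76, array([0.5395, 0.0446]))]
[[ 0.9904 -0.1381  0.0003]
 [-0.132  -0.9462  0.2955]
 [-0.0406 -0.2927 -0.9553]] [-0.5282  0.1459  0.3911]
clamp [(array([257.3,   5.9]), 0.83, array([0.5742, 0.2647]))]
stop [(array([253.7,  40.4]), 0.64, array([0.5665, 0.2351]))]
foot_top [(array([257.3,  41.8]), 0.64, array([0.5681, 0.2247])), (array([261.5,  69.2]), 0.58, array([0.5687, 0.203 ]))]
thumb_plate []
pivot []
bar_end [(array([258.9,  88.3]), 0.98, array([0.5655, 0.1898]))]
straightedge [(array([252.9, 220.9]), 0.82, array([0.5387, 0.0452])), (array([253.6,   4.2]), 0.69, array([0.5709, 0.2667]))]
[[ 0.9901 -0.1401 -0.0013]
 [-0.1335 -0.9459  0.2956]
 [-0.0426 -0.2925 -0.9553]] [-0.5278  0.1461  0.3914]
pos [0.5494 0.1042 0.189 ] yaw -8.03 az -0.03 shift [-5.95  0.13 16.9 ] F [0.31 0.34 0.28] t 12.3
```

View pics/w5.png

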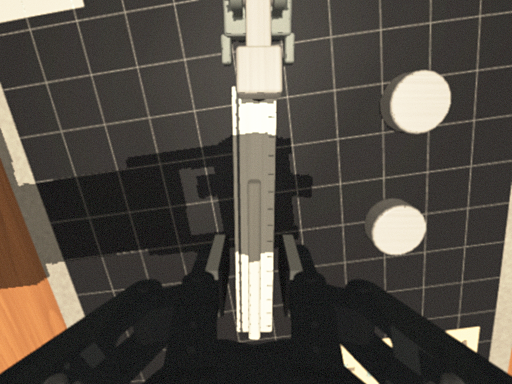

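The bar end is at about (256,90) and the lugs at (227,50) and (289,50), so the bar is roughly lined up. The foot is up at (260,70).

```bash
python3 -c "
import cv2
a=cv2.imread('pics/w5.png')[0:125,200:320];cv2.imwrite('pics/z5.png',cv2.resize(a,None,fx=4.8,fy=4.8,interpolation=cv2.INTER_NEAREST))"
```

```text
(no output)
```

View pics/z5.png

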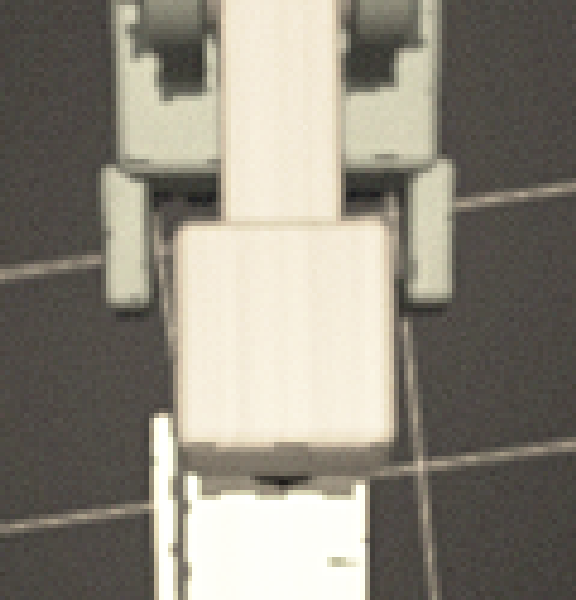

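```bash
cat > m.py <<'E'
from h import *
p=env.get_image("wrist");s=env.observe();R=np.array(s["tool_rot"]);P=np.array(s["position"]);print(p["cx"],p["cy"])
q={"base":((257.9,21),.025),"lug":((258.05,52),.021),"lugL":((231.7,52),.021),"lugR":((284.4,52),.021),"lugfrontmid":((258.05,62.5),.021),"barL":((231.7,104),.013),"barR":((276.9,104),.013),"barendL":((231.7,86.5),.013),"barnearmid":((254.5,331),.013),"ribnear":((254,338),.0325),"ribfar":((254,181),.0325)}
W={}
for k,(x,z) in q.items():
    W[k]=atz(p,x,z); print(k,W[k][:2].round(4),"tool",((W[k]-P)@R*1000).round(1)[:2])
E
python3 m.py
```

```text
253.51486185531442 193.30296958783347
base [0.5722 0.2474] tool [144.9   2.5]
lug [0.569  0.2221] tool [119.4   2.8]
lugL [0.5443 0.2255] tool [119.4 -22. ]
lugR [0.5936 0.2186] tool [119.4  27.7]
lugfrontmid [0.5677 0.2129] tool [110.2   2.9]
barL [0.5362 0.1788] tool [ 72.  -23.5]
barR [0.5816 0.1724] tool [72.  22.3]
barendL [0.5389 0.1954] tool [ 88.8 -23.2]
barnearmid [ 0.5202 -0.1028] tool [-209.1   -0. ]
ribnear [ 0.5205 -0.0959] tool [-202.2   -0.7]
ribfar [0.5481 0.1009] tool [-3.5 -0.9]
```

Call:
move_arm:
  plan:
    - [0, 0, 0, -3, 0, 4, -0.4]
    - [0, 0, 0, -6, 0, 8, -0.4]
    - [0, 0, 0, -6, 0, 12, -0.4]
    - [0, 0, 0, -6, 0, 15, -0.4]
    - [0, 0, 0, -6, 0, 16.3, -0.4]

```text
time_s: 12.85
position: [0.5398, 0.0447, 0.0233]
tool_rot: [[0.14, 0.99, -0.004], [0.99, -0.14, 0.001], [0.0, -0.004, -1.0]]
ft_force: [0.4, -1.4, 0.7]
grip_width: 0.0258
gripper_force: 0.0
```

Call:
move_arm:
  plan:
    - [0, 0, 0, 0, 0, 0.4, -0.4]
    - [0, 0, 0, 0, 0, 0.55, -0.6]
    - [0, 0, 0, 0, 0, 0.55, -1]
    - [0, 0, 0, 0, 0, 0.55, -1]
    - [0, 0, 0, 0, 0, 0.55, -1]

```text
time_s: 13.35
position: [0.5411, 0.0449, 0.0208]
tool_rot: [[0.14, 0.99, 0.001], [0.99, -0.14, -0.0], [0.0, 0.001, -1.0]]
ft_force: [0.6, 0.4, -2.7]
grip_width: 0.0129
gripper_force: 41.0
```

Call:
move_arm:
  plan:
    - [0, 0, 0, 0.4, 0.15, 0, -1]
    - [0, 0, 0, 0.8, 0.3, 0, -1]
    - [0, 0, 0, 1.2, 0.33, 0, -1]
    - [0, 0, 0, 1.5, 0.33, 0, -1]
    - [0, 0, 0, 1.7, 0.33, 0, -1]

```text
time_s: 13.85
position: [0.5471, 0.0612, 0.0208]
tool_rot: [[0.139, 0.99, 0.001], [0.99, -0.139, -0.001], [-0.0, 0.001, -1.0]]
ft_force: [0.4, -4.2, 2.3]
grip_width: 0.0131
gripper_force: 41.7
```

Call:
move_arm:
  plan:
    - [0, 0, 0, 0.2, 0, 0, -1]
    - [0, 0, 0, 0.4, 0, 0, -1]
    - [0, 0, 0, 0.6, 0, 0, -1]
    - [0, 0, 0, 0.8, 0, 0, -1]
    - [0, 0, 0, 1.0, 0, 0, -1]

```text
time_s: 14.35
position: [0.5484, 0.0709, 0.0208]
tool_rot: [[0.14, 0.99, 0.001], [0.99, -0.14, -0.001], [-0.0, 0.001, -1.0]]
ft_force: [-0.1, -6.0, 3.1]
grip_width: 0.0128
gripper_force: 41.8
```

Call:
move_arm:
  plan:
    - [0, 0, 0, 0.2, 0, 0, -1]
    - [0, 0, 0, 0.4, 0, 0, -1]
    - [0, 0, 0, 0.6, 0, 0, -1]
    - [0, 0, 0, 0.8, 0, 0, -1]
    - [0, 0, 0, 1.0, 0, 0, -1]

```text
time_s: 14.85
position: [0.5498, 0.0808, 0.0208]
tool_rot: [[0.14, 0.99, 0.001], [0.99, -0.14, -0.001], [-0.0, 0.001, -1.0]]
ft_force: [-1.3, -5.4, 3.6]
grip_width: 0.0126
gripper_force: 41.8
```

Call:
move_arm:
  plan:
    - [0, 0, 0, 0.08, 0, 0, -1]
    - [0, 0, 0, 0.16, 0, 0, -1]
    - [0, 0, 0, 0.24, 0, 0, -1]
    - [0, 0, 0, 0.32, 0, 0, -1]
    - [0, 0, 0, 0.4, 0, 0, -1]

```text
time_s: 15.35
position: [0.5503, 0.0847, 0.0208]
tool_rot: [[0.14, 0.99, 0.001], [0.99, -0.14, -0.001], [-0.0, 0.001, -1.0]]
ft_force: [-0.4, -6.1, 3.2]
grip_width: 0.0125
gripper_force: 41.8
```

41 mm so far and no contact with the stop yet. I'll creep on until the force rises.

Call:
move_arm:
  plan:
    - [0, 0, 0, 0.05, 0, 0, -1]
    - [0, 0, 0, 0.1, 0, 0, -1]
    - [0, 0, 0, 0.15, 0, 0, -1]
    - [0, 0, 0, 0.2, 0, 0, -1]

```text
time_s: 15.75
position: [0.5506, 0.0866, 0.0208]
tool_rot: [[0.14, 0.99, 0.001], [0.99, -0.14, -0.001], [-0.0, 0.001, -1.0]]
ft_force: [-0.6, -5.5, 2.6]
grip_width: 0.0129
gripper_force: 41.8
```

Call:
move_arm:
  plan:
    - [0, 0, 0, 0.05, 0, 0, -1]
    - [0, 0, 0, 0.1, 0, 0, -1]
    - [0, 0, 0, 0.1, 0, 0, -1]

```text
time_s: 16.05
position: [0.5507, 0.0874, 0.0208]
tool_rot: [[0.14, 0.99, 0.001], [0.99, -0.14, -0.001], [-0.001, 0.001, -1.0]]
ft_force: [-0.6, -5.7, 3.4]
grip_width: 0.0127
gripper_force: 41.8
```

Call:
move_arm:
  plan:
    - [0, 0, 0, 0.05, 0, 0, -1]
    - [0, 0, 0, 0.1, 0, 0, -1]
    - [0, 0, 0, 0.1, 0, 0, -1]

```text
time_s: 16.35
position: [0.5507, 0.0875, 0.0208]
tool_rot: [[0.14, 0.99, 0.0], [0.99, -0.14, -0.002], [-0.002, 0.0, -1.0]]
ft_force: [-1.8, -11.5, 4.8]
grip_width: 0.0129
gripper_force: 41.9
```

Call:
move_arm:
  plan:
    - [0, 0, 0, 0.05, 0, 0, -1]
    - [0, 0, 0, 0.1, 0, 0, -1]
    - [0, 0, 0, 0.1, 0, 0, -1]

```text
time_s: 16.65
position: [0.5508, 0.0876, 0.0208]
tool_rot: [[0.139, 0.99, -0.0], [0.99, -0.139, -0.004], [-0.004, 0.0, -1.0]]
ft_force: [-3.3, -17.9, 4.5]
grip_width: 0.0127
gripper_force: 42.0
```

Call:
move_arm:
  plan:
    - [0, 0, 0, 0, 0, 0, -1]
    - [0, 0, 0, -0.1, 0, 0, -1]
    - [0, 0, 0, -0.1, 0, 0, -0.4]
    - [0, 0, 0, -0.1, 0, 0, -0.4]
    - [0, 0, 0, -0.1, 0, 0, -0.4]

```text
time_s: 17.15
position: [0.5505, 0.0894, 0.0204]
tool_rot: [[0.14, 0.99, -0.0], [0.99, -0.14, 0.001], [0.001, -0.0, -1.0]]
ft_force: [-0.3, -0.3, -0.3]
grip_width: 0.0253
gripper_force: 0.0
```

Call:
move_arm:
  plan:
    - [0, 0, 0, 0, 0, -2, -0.4]
    - [0, 0, 0, 0, 0, -6, -0.4]
    - [0, 0, 0, 0, 0, -11, -0.6]
    - [0, 0, 0, 3, 0, -15, -1]
    - [0, 0, 0, 3, 0, -17, -1]

```text
time_s: 17.65
position: [0.5557, 0.1212, 0.1944]
tool_rot: [[0.137, 0.99, 0.006], [0.991, -0.137, 0.001], [0.002, 0.006, -1.0]]
ft_force: [-0.3, 0.3, -0.6]
grip_width: -0.0001
gripper_force: 0.0
```

Call:
move_arm:
  plan:
    - [0, 0, 0, 0, 0, 0, -1]
    - [0, 0, 0, 0, 0, 0, -1]
    - [0, 0, 0, 0, 0, 0, -1]

```text
time_s: 17.95
position: [0.5542, 0.1185, 0.1889]
tool_rot: [[0.14, 0.99, -0.003], [0.99, -0.14, 0.0], [-0.0, -0.003, -1.0]]
ft_force: [-0.7, 0.1, -0.0]
grip_width: 0.0
gripper_force: 0.0
```

```bash
python3 c.py w6.png; python3 go.py .5645 .1947 .10 -8; python3 -c "
import cv2
a=cv2.imread('pics/w6.png')[0:210,160:360];cv2.imwrite('pics/z6.png',cv2.resize(a,None,fx=2.8,fy=2.8,interpolation=cv2.INTER_NEAREST))"
```

```text
clamp [(array([251.7,  22.9]), 0.95, array([0.5712, 0.2657]))]
stop [(array([251.8,  54.4]), 0.67, array([0.5673, 0.2375]))]
foot_top [(array([254.7,  88.5]), 0.69, array([0.5654, 0.2031]))]
thumb_plate []
pivot [(array([253.3,   7.9]), 0.69, array([0.573, 0.266]))]
bar_end [(array([257.7,  57.1]), 0.9, array([0.5728, 0.2342])), (array([254.9,   6.1]), 0.5, array([0.5763, 0.2798]))]
straightedge [(array([256.4, 199. ]), 0.72, array([0.551 , 0.0859]))]
[[ 0.9902 -0.1397 -0.0031]
 [-0.1325 -0.946   0.2957]
 [-0.0442 -0.2924 -0.9553]] [-0.5302  0.1599  0.3973]
pos [0.5548 0.1185 0.1902] yaw -8.04 az -0.04 shift [ 7.68 -0.1   9.02] F [0.18 0.4  0.71] t 18.35
```

View pics/z6.png

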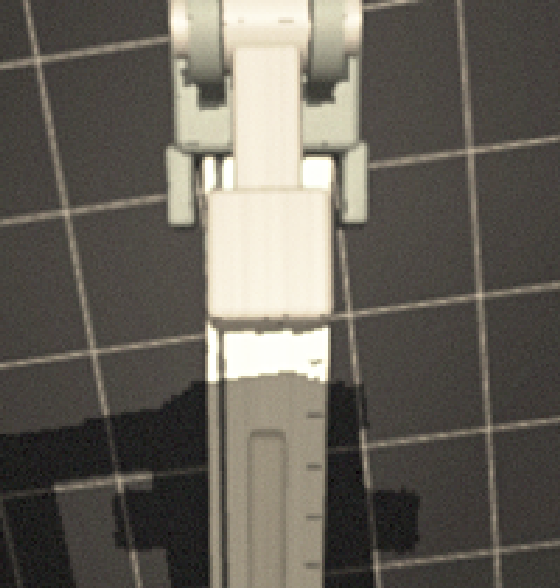

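The bar lies between the lugs with its end against the base, and the foot is up over it at crop (270,253). I'll move above the foot and press.

```bash
python3 - <<'E'
from h import *
p=env.get_image("wrist")
print(atz(p,(256.4,90.4),.075)[:2], atz(p,(256.4,90.4),.078)[:2])
E
python3 go.py .5653 .1965 .085 -8
```

```text
[0.56730499 0.20084604] [0.56726693 0.20076033]
pos [0.5548 0.1185 0.1903] yaw -8.04 az -0.04 shift [ 7.87 -0.05 10.53] F [-0.02  0.31  0.39] t 18.4
```

Call:
move_arm:
  plan:
    - [0, 0, 0, 4, 0, 2, -1]
    - [0, 0, 0, 8, 0, 4, -1]
    - [0, 0, 0, 8, 0, 7, -1]
    - [0, 0, 0, 8, 0, 9.5, -1]
    - [0, 0, 0, 8, 0, 10, -1]

```text
time_s: 18.9
position: [0.5646, 0.1979, 0.0877]
tool_rot: [[0.139, 0.99, -0.005], [0.99, -0.139, -0.001], [-0.001, -0.005, -1.0]]
ft_force: [-0.6, -0.1, 0.1]
grip_width: -0.0002
gripper_force: 0.0
```

Call:
move_arm:
  plan:
    - [0, 0, 0, 0, 0, 0.2, -1]
    - [0, 0, 0, 0, 0, 0.5, -1]
    - [0, 0, 0, 0, 0, 0.8, -1]
    - [0, 0, 0, 0, 0, 1.0, -1]
    - [0, 0, 0, 0, 0, 1.2, -1]

```text
time_s: 19.4
position: [0.567, 0.1973, 0.0804]
tool_rot: [[0.14, 0.99, 0.004], [0.99, -0.14, -0.0], [0.0, 0.004, -1.0]]
ft_force: [-0.4, -3.2, 7.4]
grip_width: -0.0001
gripper_force: 3.1
```

Call:
move_arm:
  plan:
    - [0, 0, 0, 0, 0, 0.2, -1]
    - [0, 0, 0, 0, 0, 0.4, -1]
    - [0, 0, 0, 0, 0, 0.6, -1]
    - [0, 0, 0, 0, 0, 0.8, -1]
    - [0, 0, 0, 0, 0, 1.0, -1]

```text
time_s: 19.9
position: [0.5671, 0.1971, 0.0704]
tool_rot: [[0.14, 0.99, 0.004], [0.99, -0.14, -0.001], [-0.0, 0.004, -1.0]]
ft_force: [-0.1, -3.7, 8.3]
grip_width: 0.0
gripper_force: 3.3
```

Call:
move_arm:
  plan:
    - [0, 0, 0, 0, 0, 0.1, -1]
    - [0, 0, 0, 0, 0, 0.2, -1]
    - [0, 0, 0, 0, 0, 0.3, -1]
    - [0, 0, 0, 0, 0, 0.4, -1]

```text
time_s: 20.3
position: [0.5671, 0.197, 0.0664]
tool_rot: [[0.14, 0.99, 0.004], [0.99, -0.14, -0.001], [-0.0, 0.004, -1.0]]
ft_force: [-0.5, -4.1, 7.3]
grip_width: -0.0001
gripper_force: 3.3
```

Call:
move_arm:
  plan:
    - [0, 0, 0, 0, 0, 0.05, -1]
    - [0, 0, 0, 0, 0, 0.1, -1]
    - [0, 0, 0, 0, 0, 0.15, -1]
    - [0, 0, 0, 0, 0, 0.2, -1]

```text
time_s: 20.7
position: [0.5671, 0.197, 0.0644]
tool_rot: [[0.14, 0.99, 0.004], [0.99, -0.14, -0.001], [-0.0, 0.004, -1.0]]
ft_force: [0.2, -4.4, 6.5]
grip_width: 0.0001
gripper_force: 3.3
```

Call:
move_arm:
  plan:
    - [0, 0, 0, 0, 0, 0.05, -1]
    - [0, 0, 0, 0, 0, 0.1, -1]

```text
time_s: 20.9
position: [0.5671, 0.197, 0.0634]
tool_rot: [[0.14, 0.99, 0.004], [0.99, -0.14, -0.001], [-0.0, 0.004, -1.0]]
ft_force: [-0.8, -4.8, 6.3]
grip_width: 0.0001
gripper_force: 3.3
```

Call:
move_arm:
  plan:
    - [0, 0, 0, 0, 0, 0.05, -1]
    - [0, 0, 0, 0, 0, 0.1, -1]

```text
time_s: 21.1
position: [0.5672, 0.1969, 0.0624]
tool_rot: [[0.14, 0.99, 0.004], [0.99, -0.14, -0.001], [-0.001, 0.004, -1.0]]
ft_force: [-1.2, -5.2, 8.2]
grip_width: -0.0002
gripper_force: 4.1
```

Call:
move_arm:
  plan:
    - [0, 0, 0, 0, 0, 0.03, -1]
    - [0, 0, 0, 0, 0, 0.05, -1]

```text
time_s: 21.3
position: [0.5672, 0.1969, 0.0622]
tool_rot: [[0.14, 0.99, 0.004], [0.99, -0.14, -0.001], [-0.001, 0.004, -1.0]]
ft_force: [-1.3, -5.1, 9.8]
grip_width: -0.0
gripper_force: 4.9
```

Call:
move_arm:
  plan:
    - [0, 0, 0, 0, 0, 0.03, -1]
    - [0, 0, 0, 0, 0, 0.05, -1]

```text
time_s: 21.5
position: [0.5672, 0.1968, 0.0619]
tool_rot: [[0.14, 0.99, 0.004], [0.99, -0.14, -0.001], [-0.001, 0.004, -1.0]]
ft_force: [-1.5, -5.1, 12.5]
grip_width: 0.0001
gripper_force: 5.8
```

Biting. The target is about 16 N vertical.

Call:
move_arm:
  plan:
    - [0, 0, 0, 0, 0, 0.03, -1]
    - [0, 0, 0, 0, 0, 0.05, -1]

```text
time_s: 21.7
position: [0.5672, 0.1968, 0.0617]
tool_rot: [[0.14, 0.99, 0.004], [0.99, -0.14, -0.001], [-0.001, 0.004, -1.0]]
ft_force: [-3.4, -5.7, 13.9]
grip_width: -0.0003
gripper_force: 6.8
```

Call:
move_arm:
  plan:
    - [0, 0, 0, 0, 0, 0.03, -1]
    - [0, 0, 0, 0, 0, 0.03, -1]

```text
time_s: 21.9
position: [0.5672, 0.1967, 0.0615]
tool_rot: [[0.14, 0.99, 0.004], [0.99, -0.14, -0.001], [-0.001, 0.004, -1.0]]
ft_force: [-2.9, -6.1, 14.1]
grip_width: 0.0002
gripper_force: 6.9
```

Call:
move_arm:
  plan:
    - [0, 0, 0, 0, 0, 0.03, -1]
    - [0, 0, 0, 0, 0, 0.04, -1]
    - [0, 0, 0, 0, 0, 0.04, -1]
    - [0, 0, 0, 0, 0, 0.04, -1]

```text
time_s: 22.3
position: [0.5672, 0.1967, 0.0613]
tool_rot: [[0.14, 0.99, 0.004], [0.99, -0.14, -0.002], [-0.001, 0.005, -1.0]]
ft_force: [-3.5, -6.7, 16.4]
grip_width: -0.0005
gripper_force: 7.9
```

Call:
move_arm:
  plan:
    - [0, 0, 0, 0, 0, -0.3, -1]
    - [0, 0, 0, 0, 0, -2, -1]
    - [0, 0, 0, -2, 0, -6, -1]
    - [0, 0, 0, -5, 0, -10, -1]
    - [0, 0, 0, -8, 0, -13, -1]

```text
time_s: 22.8
position: [0.5551, 0.1179, 0.1913]
tool_rot: [[0.139, 0.99, 0.004], [0.99, -0.139, 0.0], [0.001, 0.004, -1.0]]
ft_force: [0.9, -0.3, 0.2]
grip_width: -0.0
gripper_force: 0.0
```

Call:
move_arm:
  plan:
    - [0, 0, 0, 0, 0, 0, -1]
    - [0, 0, 0, 0, 0, 0, -1]
    - [0, 0, 0, 0, 0, 0, -1]

```text
time_s: 23.1
position: [0.5544, 0.1191, 0.1874]
tool_rot: [[0.139, 0.99, -0.002], [0.99, -0.139, 0.0], [0.0, -0.002, -1.0]]
ft_force: [-0.5, 0.4, -0.5]
grip_width: 0.0
gripper_force: 0.0
```

```bash
python3 c.py w7.png; python3 go.py .5645 .1947 .10 -8; python3 -c "
import cv2
a=cv2.imread('pics/w7.png')[0:210,160:360];cv2.imwrite('pics/z7.png',cv2.resize(a,None,fx=2.8,fy=2.8,interpolation=cv2.INTER_NEAREST))"
```

```text
clamp [(array([254.8,  23.2]), 0.7, array([0.5745, 0.2654]))]
stop [(array([252.9,  56.7]), 0.62, array([0.5684, 0.2357]))]
foot_top [(array([256.4, 100.3]), 0.78, array([0.5658, 0.1939]))]
thumb_plate []
pivot [(array([251.4,  10.2]), 0.71, array([0.5715, 0.2648]))]
bar_end [(array([259.4,  58. ]), 0.77, array([0.5747, 0.2336]))]
straightedge [(array([255.1, 198.8]), 0.66, array([0.5501, 0.0876]))]
[[ 0.9903 -0.139  -0.0017]
 [-0.1323 -0.9462  0.2954]
 [-0.0427 -0.2923 -0.9554]] [-0.5308  0.161   0.3952]
pos [0.5548 0.1188 0.188 ] yaw -8.02 az -0.02 shift [ 7.65 -0.09  8.8 ] F [-0.17  0.38  0.49] t 23.5
```

View pics/z7.png

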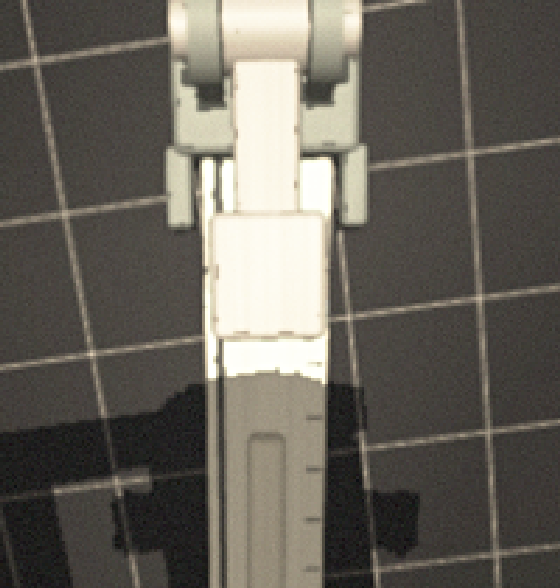

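The foot is down on the bar at crop (268,275). The bar end meets the base between the lugs, and the arm is clear. Handing in.

```bash
python3 -c "
from rig import env
print(env.close_job())"
```

```text
the job is handed in; nothing more can be done
None
```

I've handed the job in, but no verdict came back. The straightedge is home against the stop between the lugs, and the foot stayed down on it after I let go. I pressed the foot to about 18 N in all and pushed against the stop with at most 18 N. I didn't measure the held clamp force after release.

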